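# Hold the dish viewer's sprung light shutter half open

## Task

The white dish viewer lights a culture dish from below through a sprung sliding shutter. Slide the shutter's blue tab along its slot until you feel it meet the fully open end stop, pause there a moment, then ease it back under control (never let it snap back on its spring) to half open, at the green index line, and finish while still holding it there against the spring. Do not shift the dish on the viewer or disturb the small bottle, beaker and timer standing around it.

Things in the scene. Friction and masses are not known exactly. Their poses are not given: they have to be found in the camera images.
- viewer: fixed dish viewer, a box with a white deck: 160 mm in its x, 200 mm in its y, deck 60 mm above the bench. Origin: centre of its underside, z up. The shutter opens along its +y. The tab's slot runs along y at x = -60 mm, y = -58 to +28 mm; the glazed light window is centred at x = 13, y = -55 mm
- half_mark (a point): centre of the green index line (half open) on the deck, at viewer x = -42, y = -15 mm. Black lines at y = -45 mm and +15 mm mark closed and fully open. All lie beside the slot, towards the window
- tab (a point): centre of the shutter's blue grip tab that stands up from the slot: 28 mm across the slot, 14 mm along it, 34 mm high, from 62 to 96 mm above the bench (this point at 79 mm). A red pointer at its foot points to the index lines. It slides with the shutter at viewer x = -60 mm, y = -45 mm + the shutter's travel
- shutter (a joint): shutter travel in m along the viewer's +y: 0 closed (the spring returns it there when let go), 0.030 half open (pointer at the green line), 0.060 fully open at a hard end stop. The spring pushes back with about 4 N at closed, 8.5 N at half and 13 N at fully open; friction about 0.3 N
- dish: culture dish, 59 mm across, 14 mm high, lying loose on the viewer's glazed window (deck height 60 mm); origin at the centre of its underside. Must not be shifted
- small_bottle: small brown screw-capped bottle, 35 mm across, 64 mm high, standing loose beside the viewer; origin at the centre of its underside. Leave alone
- beaker: empty clear beaker, 71 mm across, 93 mm high, standing loose behind the viewer; origin at the centre of its underside. Leave alone
- timer: white bench timer, 62 x 62 mm, 19 mm high, lying loose beside the viewer; origin at the centre of its underside. Leave alone

How it is judged:
On the way:
1. the shutter is pushed fully open, on its end stop (value of joint shutter above 0.056 m), for 0.2 s.
At the end, for the whole second after the job is handed in: The shutter, having been fully open (more than 56 mm for 0.2 s), stands still at half travel, 30 mm within 5 mm either way, and the gripper's fingers hold it there with more than 3 N of contact against its spring (value of joint shutter between 0.025 and 0.035 m and velocity of joint shutter between -0.01 and 0.01 m/s and contact force between the fingers and viewer above 3 N); the arm keeps its last pose, push and grip.
It fails at once if the shutter snaps back towards closed (faster than 0.3 m/s) (velocity of joint shutter below -0.3 m/s).
It fails at once if the dish is shifted more than 10 mm (distance of dish from where it was at the start of the episode above 0.01 m).
It fails at once if the small bottle is moved more than 20 mm or tipped (distance of small_bottle from where it was at the start of the episode above 0.02 m or angle between small_bottle's own z axis and vertical above 0.4 rad).
It fails at once if the beaker is moved more than 20 mm or tipped (distance of beaker from where it was at the start of the episode above 0.02 m or angle between beaker's own z axis and vertical above 0.4 rad).
It fails at once if the timer is moved more than 20 mm or tipped (distance of timer from where it was at the start of the episode above 0.02 m or angle between timer's own z axis and vertical above 0.4 rad).
It also fails if it takes over 35 s, if anything falls off the work surface, if the arm or the gripper's body presses on something with over 40 N, if the wrist force passes 120 N, or if a joint passes its speed limit or range.

## Robot

A 7-joint arm with a two-finger parallel gripper is mounted at the origin on a cart in front of the work surface, level with it; the furniture and walls round the work are solid. World frame = base frame: x ahead of the robot, y to its left, z up, the work surface at z = 0. Lengths are in m, angles in rad, forces in N, time in s.
With the tool pointing down it reaches from about 0.425 to 0.95 m from the base axis. Payload 4.7 kg.
Tool frame: the origin (TCP) lies at the very end of the fingers, on their centre line; the grasp point (between the pads) lies r.grasp_offset behind it (r.grasp_offset is the distance from the TCP to the grasp point, in m); z points along the fingers, x is the direction in which the jaws open and shut, and the axes are right-handed (so a half turn about z gives the same grasp; the last joint's range is limited). The gripper opens to 85 mm and grips with 20 to 120 N. Pads are 22 mm wide; open, the fingers measure 114 mm over their backs; the gripper's body (76 mm by 85 mm) begins 54 mm behind the grasp point. The pads swing forward as they close: fully open they stand 13 mm farther back than shut.
Start: joints at [-1.162, 0.469, -0.049, 1.532, 0.024, 1.141, -0.082], TCP at [0.286, 0.611, 0.231] pointing down, gripper open.
Joint ranges: [-2.59, 2.59], [-0.33, 1.99], [-1.39, 1.29], [0.1, 2.45], [-1.04, 4.18], [0.21, 1.99], [-2.66, 2.66]. Speed limits (rad/s): [2.57, 2.57, 3.14, 3.14, 3.14, 3.14, 3.14].

## Interface

Orientations are given as a unit quaternion [w, x, y, z].
In Python, from plant import r gives the robot as it stands.
- The arm moves only by the tool arm_command, never from a script. Its argument "motion" is a list of rows, each an object of numbers: "dx", "dy", "dz": the shift along the world's x, y, z in cm; "ax", "ay", "az": the turn, a rotation vector about the world's x, y, z in degrees. A call has 1 to 5 rows; each row shifts and turns the pose as measured when the row begins; what a row does not reach is not made up. A row lasts 1/8 s, in which the tool goes at most 62.5 mm and 10.7 degrees, less where a joint would pass 70% of its speed; a pose out of reach is approached as far as the arm can. A call with a gripper value outside its range is refused whole. "hand" is the finger opening in cm, from 0 to 8.54, set as the call begins (left out, the last holds). The fingers move at their own pace and stop on an object; the grip force is fixed at half the most. Time passes only in rows, so rows that do not move let the fingers close. It gives the time, the measured TCP pose, the force and the opening at its end, in the units of the state.
- r.observe(): the state, without advancing time (a new reading comes with each control period).
- r.get_image(name): name is "scene" or "top" or "wrist"; returns a dict with "image" (400x640x3 uint8, red, green, blue), "vertical_fov" (degrees; the focal length in pixels is half the picture's height over the tangent of half this angle, whatever the lens; pixels are square), "cx", "cy" (the principal point, pixels), "cam_to_world" (4x4, takes a point from camera to world coordinates); the wrist camera has in their place "tool_from_camera" (4x4, takes a point from camera to tool coordinates, whose origin is the TCP and whose axes are the tool frame's). Camera axes: x right, y down, z forward; pixel columns grow to the right and rows downward; lengths in m; the calibration is good to about 2 mm. A picture is of the moment at which its call begins: read the wrist's pose just before it. There is no depth.
- r.hand_in(): hands the job in, once; it reports no verdict.
The state is a dict: "clock": time; "qpos": joint angles; "joint_vel": joint speeds; "effort": joint torques, N m; "tool_pos": TCP position; "tool_rot": TCP orientation; "force": force on the tool from outside, world axes, zero at the start; "torque": the same for the moment, N m; "grip_width": finger opening in m.
Only numpy, scipy, OpenCV 4.12 (cv2) and the standard library are available. Lean on these libraries where they do the work, as an engineer would, in place of code of your own. Each camera call takes 0.05 s, during which the arm holds its last target.

## Working session

There is one attempt and no reset: what is moved stays moved. The work goes in short steps, Python scripts to look and compute and a tool call to move; the robot and the scene stay as the last step left them, time stands still between calls to the robot, and variables do not carry over. Pictures are saved under pics/ and viewed, and the job is handed in when it is done.

Besides the shell and the picture viewer there is one more tool, called after "Request:" as name(argument=value, ...), one argument or row to a line, values as JSON. arm_command: Moves the arm, as the interface text tells. Its arguments: {"type":"object","properties":{"motion":{"type":"array","items":{"type":"object","properties":{"dx":{"type":"number"},"dy":{"type":"number"},"dz":{"type":"number"},"ax":{"type":"number"},"ay":{"type":"number"},"az":{"type":"number"}}}},"hand":{"type":"number"}},"required":["motion"]}

```bash
ls; mkdir -p pics
python3 - <<'E'
from plant import r
import cv2
s=r.observe();print({k:(v if not hasattr(v,'round') else v) for k,v in s.items()});print(r.grasp_offset)
for n in("scene","top","wrist"):
    d=r.get_image(n);cv2.imwrite(f"pics/{n}0.png",d["image"][:,:,::-1])
    print(n,d["vertical_fov"],d["cx"],d["cy"]);print(d.get("cam_to_world",d.get("tool_from_camera")))
E
```

```text
pics
{'clock': 0.0, 'qpos': array([-1.16192608,  0.46944154, -0.04857542,  1.53369901,  0.02407304,
        1.1409788 , -0.0823117 ]), 'joint_vel': array([-1.31596832e-03,  2.12679246e-06, -1.38149368e-04, -1.22818498e-03,
        1.94988528e-03,  2.77935525e-04,  9.27645121e-05]), 'effort': array([ 1.15798099e-03, -5.10315907e+01, -4.59129084e-02, -2.37707359e+01,
        1.07504107e-02,  7.50476232e-03, -3.79038795e-06]), 'tool_pos': array([0.28589404, 0.61082278, 0.23025912]), 'tool_rot': array([ 5.44314099e-04,  8.43779446e-01,  5.36689205e-01, -8.04278578e-04]), 'force': array([-0.2942927 , -0.38605435, -0.22094562]), 'torque': array([-0.010421  , -0.02776765,  0.02086469]), 'grip_width': 0.085400717976924}
0.0187
scene 51.63433553465191 319.06629883652266 199.46458438747047
[[ 0.64590285 -0.40837395  0.6450118   0.05008782]
 [-0.76319148 -0.32475397  0.55863551 -0.43057848]
 [-0.01866205 -0.85309177 -0.52142704  0.50823773]
 [ 0.          0.          0.          1.        ]]
top 48.3550743828652 316.3317492209589 210.19407898009095
[[-0.01180085 -0.9993732   0.03337596  0.56773004]
 [-0.99982776  0.01131491 -0.01471142  0.06179345]
 [ 0.01432456 -0.03354382 -0.99933459  1.05416689]
 [ 0.          0.          0.          1.        ]]
wrist 69.80083196793747 323.3330705008274 198.01979750185026
[[ 9.99999593e-01 -8.40813348e-04  3.27978554e-04  5.60334042e-04]
 [ 7.14865952e-04  9.59754795e-01  2.80838428e-01 -7.09873328e-02]
 [-5.50911689e-04 -2.80838079e-01  9.59755005e-01 -1.42366040e-01]
 [ 0.00000000e+00  0.00000000e+00  0.00000000e+00  1.00000000e+00]]
```

View pics/scene0.png

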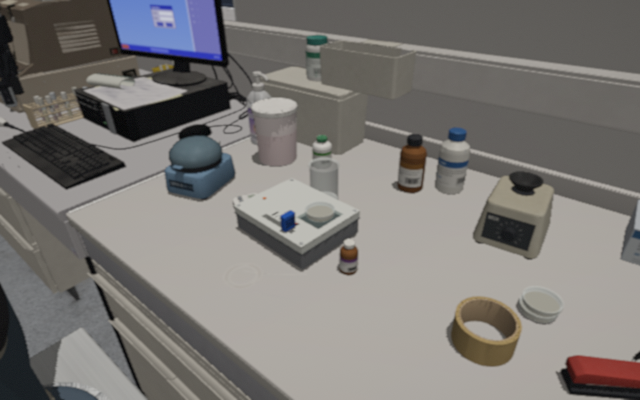

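View pics/top0.png

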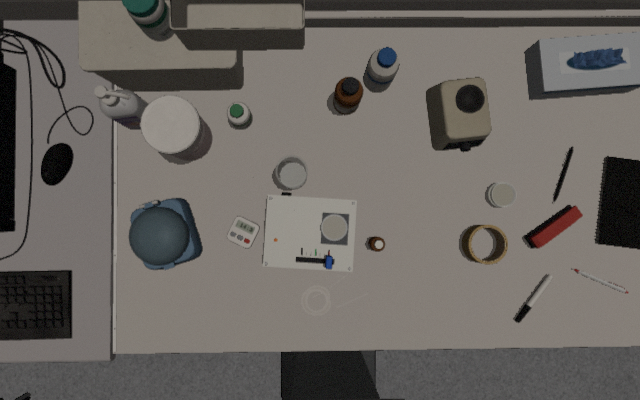

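The top view shows the viewer roughly axis-aligned (px 264–357, 195–271). The blue tab is at (329,262), the slot runs left from it (world +y), the dish is at (335,228), the bottle at (376,243) and the timer at (243,233). Next I'll measure.

```bash
cat > h.py <<'E'
import numpy as np,cv2
def ray(d,u,v,T=None):
    f=200/np.tan(np.radians(d["vertical_fov"]/2)); T=d["cam_to_world"] if T is None else T
    D=T[:3,:3]@np.array([(u-d["cx"])/f,(v-d["cy"])/f,1.]);return T[:3,3],D/np.linalg.norm(D)
def plane(d,u,v,z,T=None):
    o,D=ray(d,u,v,T);return o+D*(z-o[2])/D[2]
def tri(a,b):
    A=np.zeros((3,3));y=np.zeros(3);
    for o,D in(a,b):
        P=np.eye(3)-np.outer(D,D);A+=P;y+=P@o
    p=np.linalg.solve(A,y);return p,[np.linalg.norm((np.eye(3)-np.outer(D,D))@(p-o)) for o,D in(a,b)]
def big(m):
    n,l,st,c=cv2.connectedComponentsWithStats(m.astype(np.uint8));i=1+np.argmax(st[1:,4]);return l==i,st[i],c[i]
E
python3 - <<'E'
from h import *
from plant import r
dt=r.get_image("top");ds=r.get_image("scene")
R={}
for n,d,box in(("top",dt,(180,290,250,400)),("scene",ds,(170,270,220,370))):
    hsv=cv2.cvtColor(d["image"],cv2.COLOR_RGB2HSV);m=np.zeros((400,640),bool);b=box
    m[b[0]:b[1],b[2]:b[3]]=((abs(hsv[...,0].astype(int)-112)<14)&(hsv[...,1]>140)&(hsv[...,2]>50))[b[0]:b[1],b[2]:b[3]]
    M,st,c=big(m);print(n,st,c);R[n]=c
    w=np.zeros((400,640),bool);w[b[0]:b[1],b[2]:b[3]]=(hsv[...,2]>170)[b[0]:b[1],b[2]:b[3]]
    im=d["image"][b[0]:b[1],b[2]:b[3],::-1];cv2.imwrite(f"pics/{n}_c.png",cv2.resize(im,None,fx=5,fy=5,interpolation=cv2.INTER_CUBIC))
print("tab tri",tri(ray(dt,*R["top"]),ray(ds,*R["scene"])))
print("tab top plane",plane(dt,*R["top"],.085))
d=dt
for k,(u,v) in dict(TL=(266,196),TR=(356,198),BR=(355,270),BL=(264,268)).items(): print(k,plane(d,u,v,.06))
E
```

```text
top [326 256   7  12  70] [328.52857143 261.45714286]
scene [282 211  12  20 190] [287.53157895 220.74736842]
tab tri (array([0.48702139, 0.02333866, 0.08058906]), [np.float64(0.0016185012033742192), np.float64(0.0016185012033742016)])
tab top plane [0.48853175 0.02237809 0.085     ]
TL [0.63390069 0.15912368 0.06      ]
TR [ 0.6272325  -0.04194666  0.06      ]
BR [ 0.4667733  -0.03734354  0.06      ]
BL [0.47387237 0.16483963 0.06      ]
```

View pics/top_c.png

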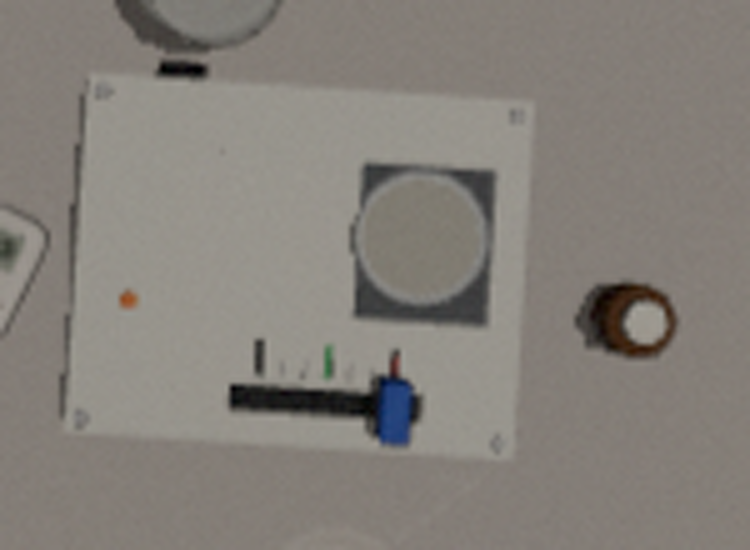

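View pics/scene_c.png

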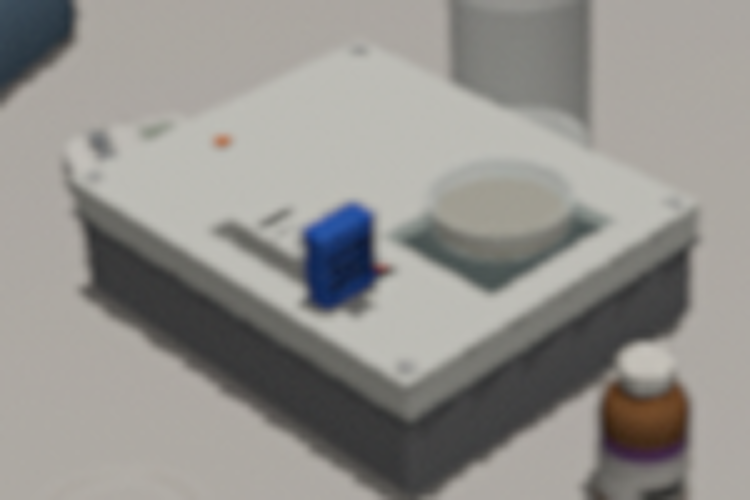

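The tab triangulates to (0.487, 0.023, 0.081), which agrees with the stated 79 mm. Next I'll work out the viewer's yaw and the turn needed.

Run:
```python
from h import *
from plant import r
from scipy.spatial.transform import Rotation as Ro
d=r.get_image("top")
P={k:plane(d,250+u/5-.4,180+v/5-.4,.0601) for k,(u,v) in dict(TL=(88,75),TR=(533,102),BR=(515,460),BL=(65,432),green=(329,362),blk=(259,357),dish=(423,238)).items()}
P['bottle']=plane(d,250+648/5,180+320/5,.064)
for k,p in P.items():print(k,p.round(4))
ey=(P['TL']-P['TR']+P['BL']-P['BR'])[:2];print("size",np.linalg.norm(ey)/2,np.linalg.norm((P['TL']-P['BL'])[:2]));ey/=np.linalg.norm(ey)
ex=(P['TL']-P['BL']+P['TR']-P['BR'])[:2];print("yaw from y,x",np.degrees(np.arctan2(-ey[0],ey[1])),np.degrees(np.arctan2(ex[1],ex[0])))
c=sum(P[k] for k in('TL','TR','BR','BL'))[:2]/4
y=np.arctan2(-ey[0],ey[1]);R=np.array([[np.cos(y),-np.sin(y)],[np.sin(y),np.cos(y)]])
print("c",c,"tab",c+R@[-.06,-.045],"green pred",c+R@[-.042,-.015],"dish",c+R@[.013,-.055],"open",c+R@[-.06,.015])
s=r.observe();q=s["tool_rot"];x=Ro.from_quat(np.r_[q[1:],q[0]]).as_matrix()[:,0];print("tool x ang",np.degrees(np.arctan2(x[1],x[0])),s["clock"])
```

```text
TL [0.637  0.1564 0.0601]
TR [ 0.6227 -0.0423  0.0601]
BR [ 0.4633 -0.0319  0.0601]
BL [0.4783 0.1679 0.0601]
green [0.5079 0.0503 0.0601]
blk [0.5105 0.0815 0.0601]
dish [0.5625 0.0077 0.0601]
bottle [ 0.524  -0.0925  0.064 ]
size 0.19981932383313813 0.15906446132703583
yaw from y,x -4.203240863321738 -3.9325456571857726
c [0.55034721 0.06251484] tab [0.48721033 0.02203355] green pred [0.50736076 0.05063355] dish [0.55928104 0.00670994] open [0.49160801 0.08187217]
tool x ang 64.91875514013617 0.3
```

Request:
arm_command(
  motion=[
    {"dx": 1.5,"dy": -5,"az": 4},
    {"dx": 2,"dy": -5.5,"az": 5},
    {"dx": 2,"dy": -5.5,"az": 5},
    {"dx": 2,"dy": -5.5,"az": 5},
    {"dx": 2,"dy": -5.5,"az": 2},
  ],
  hand=5,
)

```text
$.motion[0]: bad value
```

Request:
arm_command(
  motion=[
    {"dx": 1.5,"dy": -5.0,"dz": 0.0,"ax": 0.0,"ay": 0.0,"az": 4.0},
    {"dx": 2.0,"dy": -5.5,"dz": 0.0,"ax": 0.0,"ay": 0.0,"az": 5.0},
    {"dx": 2.0,"dy": -5.5,"dz": 0.0,"ax": 0.0,"ay": 0.0,"az": 5.0},
    {"dx": 2.0,"dy": -5.5,"dz": 0.0,"ax": 0.0,"ay": 0.0,"az": 5.0},
    {"dx": 2.0,"dy": -5.5,"dz": 0.0,"ax": 0.0,"ay": 0.0,"az": 2.0},
  ],
  hand=5,
)

```text
clock: 0.92
tool_pos: [0.3796, 0.3379, 0.23]
tool_rot: [-0.001, 0.724, 0.689, 0.0]
force: [1.0, 0.5, 0.7]
grip_width: 0.0502
```

Request:
arm_command(
  motion=[
    {"dx": 2.0,"dy": -5.5,"dz": 0.0,"ax": 0.0,"ay": 0.0,"az": -1.0},
    {"dx": 2.0,"dy": -5.5,"dz": 0.0,"ax": 0.0,"ay": 0.0,"az": 0.0},
    {"dx": 2.0,"dy": -5.5,"dz": 0.0,"ax": 0.0,"ay": 0.0,"az": 0.0},
    {"dx": 2.0,"dy": -5.5,"dz": 0.0,"ax": 0.0,"ay": 0.0,"az": 0.0},
    {"dx": 1.0,"dy": -4.0,"dz": 0.0,"ax": 0.0,"ay": 0.0,"az": 0.0},
  ],
)

```text
clock: 1.55
tool_pos: [0.4724, 0.0675, 0.2317]
tool_rot: [0.0, 0.731, 0.682, 0.003]
force: [0.3, 0.4, 0.3]
grip_width: 0.0498
```

Request:
arm_command(
  motion=[
    {"dx": 1.5,"dy": -4.3,"dz": -2.0,"ax": 0.0,"ay": 0.0,"az": 0.0},
    {"dx": 0.0,"dy": 0.0,"dz": -4.0,"ax": 0.0,"ay": 0.0,"az": 0.0},
    {"dx": 0.0,"dy": 0.0,"dz": -2.0,"ax": 0.0,"ay": 0.0,"az": 0.0},
    {"dx": 0.0,"dy": 0.0,"dz": 0.0,"ax": 0.0,"ay": 0.0,"az": 0.0},
  ],
)

```text
clock: 2.05
tool_pos: [0.4894, 0.018, 0.1514]
tool_rot: [0.002, 0.734, 0.679, 0.004]
force: [0.2, 0.5, 0.2]
grip_width: 0.0499
```

Run:
```python
from h import *
from plant import r
from scipy.spatial.transform import Rotation as Ro
s=r.observe();d=r.get_image("wrist");cv2.imwrite("pics/w1.png",d["image"][:,:,::-1])
q=s["tool_rot"];T=np.eye(4);T[:3,:3]=Ro.from_quat(np.r_[q[1:],q[0]]).as_matrix();T[:3,3]=s["tool_pos"];print(s["tool_pos"],q)
W=T@d["tool_from_camera"]
hsv=cv2.cvtColor(d["image"],cv2.COLOR_RGB2HSV)
m=(abs(hsv[...,0].astype(int)-112)<14)&(hsv[...,1]>140)&(hsv[...,2]>50)
M,st,c=big(m);print(st,c,plane(d,*c,.09,W))
g=(abs(hsv[...,0].astype(int)-65)<20)&(hsv[...,1]>100)
M,st,c=big(g);print("green",st,c,plane(d,*c,.06,W))
```

```text
[0.48941611 0.01800094 0.15141066] [0.0021302  0.73443792 0.67865952 0.00420253]
[321 184  20  43 718] [330.01253482 204.53899721] [0.4843275  0.02403468 0.09      ]
green [363 210   2  15  30] [363.5 217. ] [0.50788016 0.05223666 0.06      ]
```

View pics/w1.png

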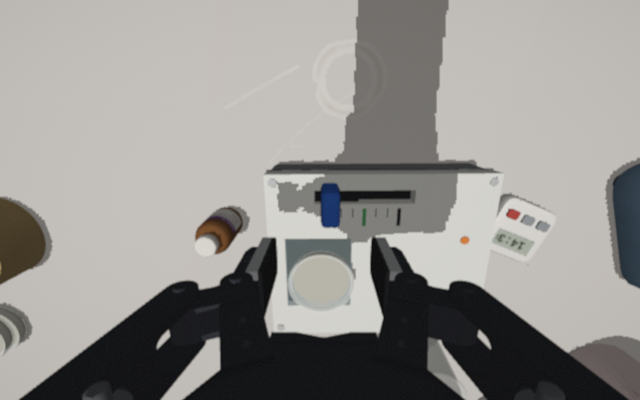

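The wrist view shows the tab at (330,205) and the green line at (363,217). Both agree with the top view to within a few mm. Lowering over the tab.

Request:
arm_command(
  motion=[
    {"dx": -0.2,"dy": 0.5,"dz": -2.5,"ax": 0.0,"ay": 0.0,"az": 0.0},
    {"dx": 0.0,"dy": 0.0,"dz": -2.5,"ax": 0.0,"ay": 0.0,"az": 0.0},
    {"dx": 0.0,"dy": 0.0,"dz": -1.5,"ax": 0.0,"ay": 0.0,"az": 0.0},
    {"dx": 0.0,"dy": 0.0,"dz": 0.0,"ax": 0.0,"ay": 0.0,"az": 0.0},
  ],
)

```text
clock: 2.6
tool_pos: [0.4922, 0.0253, 0.0905]
tool_rot: [0.005, 0.733, 0.68, 0.01]
force: [-0.5, 0.4, -0.0]
grip_width: 0.0501
```

Request:
arm_command(
  motion=[
    {"dx": -0.4,"dy": -0.2,"dz": -1.0,"ax": -0.4,"ay": 1.2,"az": 0.0},
    {"dx": 0.0,"dy": 0.0,"dz": -0.8,"ax": 0.0,"ay": 0.0,"az": 0.0},
    {"dx": 0.0,"dy": 0.0,"dz": 0.0,"ax": 0.0,"ay": 0.0,"az": 0.0},
  ],
)

```text
clock: 2.98
tool_pos: [0.4895, 0.0234, 0.0732]
tool_rot: [0.001, 0.733, 0.68, 0.0]
force: [-0.1, 0.4, 0.4]
grip_width: 0.0501
```

Request:
arm_command(
  motion=[
    {"dx": -0.1,"dy": 0.0,"dz": -0.4,"ax": 0.0,"ay": 0.0,"az": 0.0},
    {"dx": 0.0,"dy": 0.0,"dz": 0.0,"ax": 0.0,"ay": 0.0,"az": 0.0},
  ],
)

```text
clock: 3.22
tool_pos: [0.4886, 0.0233, 0.0692]
tool_rot: [0.001, 0.734, 0.68, 0.001]
force: [0.5, 0.0, 0.2]
grip_width: 0.05
```

Request:
arm_command(
  motion=[
    {"dx": 0.0,"dy": 0.0,"dz": 0.0,"ax": 0.0,"ay": 0.0,"az": 0.0},
    {"dx": 0.0,"dy": 0.0,"dz": 0.0,"ax": 0.0,"ay": 0.0,"az": 0.0},
    {"dx": 0.0,"dy": 0.0,"dz": 0.0,"ax": 0.0,"ay": 0.0,"az": 0.0},
    {"dx": 0.0,"dy": 0.0,"dz": 0.0,"ax": 0.0,"ay": 0.0,"az": 0.0},
  ],
  hand=0,
)

```text
clock: 3.72
tool_pos: [0.4888, 0.0233, 0.0696]
tool_rot: [0.002, 0.733, 0.68, 0.001]
force: [1.1, 0.1, -0.0]
grip_width: 0.0128
```

Run:
```python
from plant import r
import cv2
s=r.observe();print(s["tool_pos"],s["tool_rot"],s["force"],s["grip_width"])
d=r.get_image("wrist");cv2.imwrite("pics/w2.png",d["image"][:,:,::-1])
```

```text
[0.48882101 0.02326918 0.06961051] [0.00164627 0.73347393 0.6797149  0.00096624] [ 1.06954534  0.1069917  -0.00172781] 0.012840504533126455
```

View pics/w2.png

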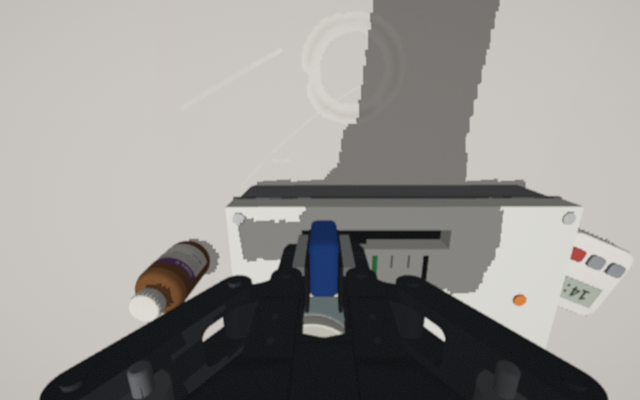

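The tab is pinched between the pads at about (323,258), grip width 12.8 mm. Sliding it open along viewer +y.

Request:
arm_command(
  motion=[
    {"dx": 0.06,"dy": 0.8,"dz": 0.0,"ax": 0.0,"ay": 0.0,"az": 0.0},
    {"dx": 0.07,"dy": 1.0,"dz": 0.0,"ax": 0.0,"ay": 0.0,"az": 0.0},
    {"dx": 0.07,"dy": 1.0,"dz": 0.0,"ax": 0.0,"ay": 0.0,"az": 0.0},
  ],
)

```text
clock: 4.15
tool_pos: [0.4904, 0.0457, 0.0696]
tool_rot: [0.004, 0.735, 0.678, -0.002]
force: [0.1, -8.6, 2.0]
grip_width: 0.0128
```

Request:
arm_command(
  motion=[
    {"dx": 0.06,"dy": 1.0,"dz": 0.0,"ax": 0.0,"ay": 0.0,"az": 0.3},
    {"dx": 0.06,"dy": 1.0,"dz": 0.0,"ax": 0.0,"ay": 0.0,"az": 0.3},
    {"dx": 0.06,"dy": 1.0,"dz": 0.0,"ax": 0.0,"ay": 0.0,"az": 0.0},
  ],
)

```text
clock: 4.53
tool_pos: [0.492, 0.0671, 0.0696]
tool_rot: [0.007, 0.734, 0.679, -0.006]
force: [-1.0, -11.1, 2.1]
grip_width: 0.0128
```

Request:
arm_command(
  motion=[
    {"dx": 0.06,"dy": 0.9,"dz": 0.0,"ax": 0.5,"ay": 0.0,"az": 0.0},
    {"dx": 0.05,"dy": 0.8,"dz": 0.0,"ax": 0.4,"ay": 0.0,"az": 0.0},
  ],
)

```text
clock: 4.78
tool_pos: [0.4927, 0.0765, 0.0696]
tool_rot: [0.004, 0.736, 0.677, -0.004]
force: [-0.5, -12.9, 3.6]
grip_width: 0.0126
```

Request:
arm_command(
  motion=[
    {"dx": 0.05,"dy": 0.7,"dz": 0.0,"ax": 0.3,"ay": 0.0,"az": 0.0},
    {"dx": 0.05,"dy": 0.7,"dz": 0.0,"ax": 0.2,"ay": 0.0,"az": 0.0},
  ],
)

```text
clock: 5.03
tool_pos: [0.493, 0.0815, 0.0696]
tool_rot: [0.004, 0.737, 0.676, -0.006]
force: [-1.7, -12.3, 3.4]
grip_width: 0.0126
```

Request:
arm_command(
  motion=[
    {"dx": 0.05,"dy": 0.8,"dz": 0.0,"ax": 0.3,"ay": 0.0,"az": 0.0},
    {"dx": 0.05,"dy": 0.8,"dz": 0.0,"ax": 0.2,"ay": 0.0,"az": 0.0},
  ],
)

```text
clock: 5.28
tool_pos: [0.4931, 0.0833, 0.0696]
tool_rot: [0.006, 0.738, 0.674, -0.01]
force: [-2.7, -22.7, 7.4]
grip_width: 0.0129
```

The force has jumped to 23 N with little motion, so this is the stop. I'll hold the push there, then confirm with a picture.

Request:
arm_command(
  motion=[
    {"dx": 0.05,"dy": 0.7,"dz": 0.0,"ax": 0.3,"ay": 0.0,"az": 0.2},
    {"dx": 0.05,"dy": 0.7,"dz": 0.0,"ax": 0.3,"ay": 0.0,"az": 0.2},
    {"dx": 0.05,"dy": 0.7,"dz": 0.0,"ax": 0.3,"ay": 0.0,"az": 0.2},
  ],
)

```text
clock: 5.65
tool_pos: [0.4931, 0.0831, 0.0696]
tool_rot: [0.007, 0.739, 0.674, -0.014]
force: [-2.2, -18.9, 5.3]
grip_width: 0.0127
```

Run:
```python
from plant import r
import cv2
for n in("wrist","scene"):
    d=r.get_image(n);im=d["image"][:,:,::-1]
    if n=="scene": im=cv2.resize(im[170:270,220:370],None,fx=5,fy=5,interpolation=cv2.INTER_CUBIC)
    cv2.imwrite(f"pics/{n}3.png",im)
s=r.observe();print(s["tool_pos"],s["tool_rot"],s["force"])
```

```text
[0.4930789  0.0830973  0.06965491] [ 0.00700244  0.73877503  0.67376063 -0.01445763] [ -1.90197687 -18.75081325   3.90686054]
```

View pics/wrist3.png

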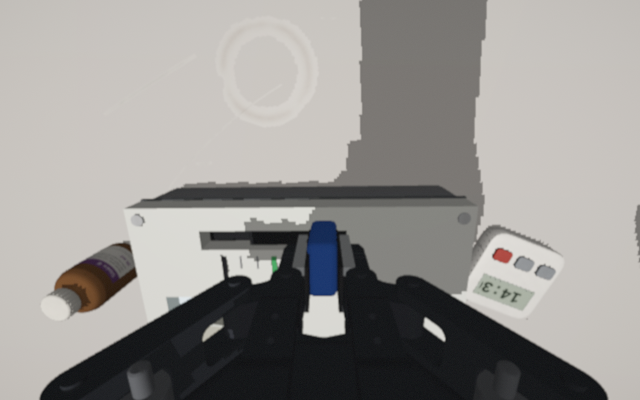

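View pics/scene3.png

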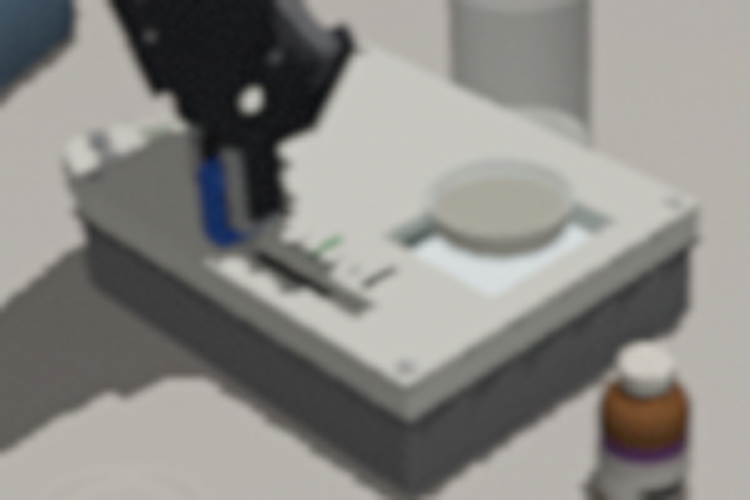

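The tab is at the far end of the slot, past the fully-open line, the window is lit and the dish is in place. Now easing back.

Request:
arm_command(
  motion=[
    {"dx": 0.0,"dy": 0.2,"dz": 0.0,"ax": 0.0,"ay": 0.0,"az": 0.0},
    {"dx": -0.02,"dy": -0.1,"dz": 0.0,"ax": 0.0,"ay": 0.0,"az": 0.0},
    {"dx": -0.04,"dy": -0.4,"dz": 0.0,"ax": 0.0,"ay": 0.0,"az": 0.0},
  ],
)

```text
clock: 6.12
tool_pos: [0.492, 0.0685, 0.0697]
tool_rot: [0.011, 0.741, 0.672, -0.019]
force: [-0.9, -10.3, 0.8]
grip_width: 0.0134
```

Request:
arm_command(
  motion=[
    {"dx": -0.02,"dy": -0.2,"dz": 0.0,"ax": 0.3,"ay": 0.0,"az": 0.0},
    {"dx": 0.0,"dy": 0.1,"dz": 0.0,"ax": 0.3,"ay": 0.0,"az": 0.0},
  ],
)

```text
clock: 6.38
tool_pos: [0.4915, 0.0616, 0.0697]
tool_rot: [0.009, 0.741, 0.671, -0.017]
force: [-1.5, -9.3, 1.6]
grip_width: 0.0129
```

Request:
arm_command(
  motion=[
    {"dx": -0.02,"dy": -0.2,"dz": 0.0,"ax": 0.3,"ay": 0.0,"az": 0.0},
    {"dx": 0.0,"dy": 0.1,"dz": 0.0,"ax": 0.3,"ay": 0.0,"az": 0.0},
  ],
)

```text
clock: 6.62
tool_pos: [0.491, 0.0557, 0.0697]
tool_rot: [0.007, 0.741, 0.671, -0.015]
force: [-2.5, -9.1, 0.7]
grip_width: 0.0127
```

Request:
arm_command(
  motion=[
    {"dx": 0.0,"dy": 0.1,"dz": 0.0,"ax": 0.2,"ay": 0.0,"az": 0.0},
    {"dx": 0.0,"dy": 0.3,"dz": 0.0,"ax": 0.2,"ay": 0.0,"az": 0.0},
  ],
)

```text
clock: 6.88
tool_pos: [0.491, 0.055, 0.0697]
tool_rot: [0.007, 0.741, 0.671, -0.015]
force: [-1.2, -9.8, 0.8]
grip_width: 0.0133
```

Request:
arm_command(
  motion=[
    {"dx": 0.0,"dy": 0.1,"dz": 0.0,"ax": 0.2,"ay": 0.0,"az": 0.0},
    {"dx": 0.0,"dy": 0.2,"dz": 0.0,"ax": 0.2,"ay": 0.0,"az": 0.0},
    {"dx": 0.0,"dy": 0.3,"dz": 0.0,"ax": 0.2,"ay": 0.0,"az": 0.0},
    {"dx": 0.0,"dy": 0.3,"dz": 0.0,"ax": 0.2,"ay": 0.0,"az": 0.0},
  ],
)

```text
clock: 7.38
tool_pos: [0.491, 0.0548, 0.0697]
tool_rot: [0.006, 0.74, 0.672, -0.013]
force: [-1.4, -8.5, 0.8]
grip_width: 0.0128
```

Run:
```python
from plant import r
import cv2
s=r.observe();print(s["tool_pos"],s["force"],s["clock"])
for n,b in(("scene",(170,270,220,370)),("top",(180,290,250,400))):
    d=r.get_image(n);im=d["image"][:,:,::-1]
    im=cv2.resize(im[b[0]:b[1],b[2]:b[3]],None,fx=5,fy=5,interpolation=cv2.INTER_CUBIC)
    cv2.imwrite(f"pics/{n}4.png",im)
d=r.get_image("wrist");cv2.imwrite("pics/w4.png",d["image"][:,:,::-1])
for i in range(4): r.get_image("top")
s=r.observe();print(s["tool_pos"],s["force"],s["clock"],s["joint_vel"].round(4))
```

```text
[0.49096463 0.05480256 0.06967173] [-1.35447577 -8.53580251  0.78080753] 7.375
[0.49097645 0.05487667 0.06969842] [-1.65786228 -9.59454182  1.43423179] 7.725 [ 0.0012  0.0002  0.0008  0.0001 -0.0003  0.0008  0.0016]
```

View pics/scene4.png

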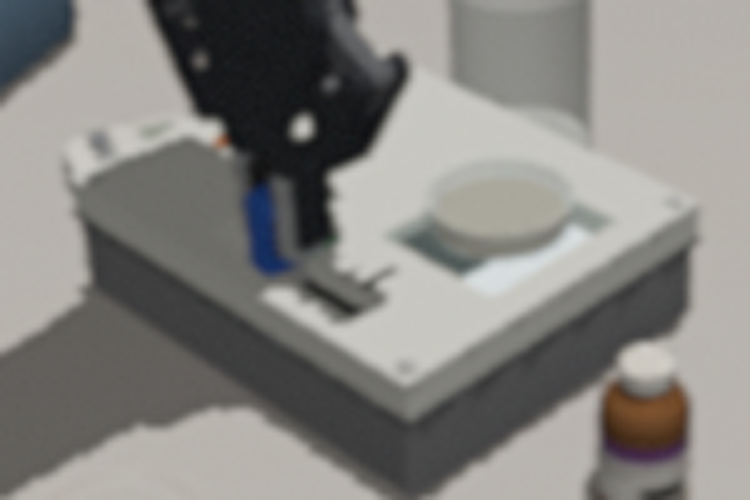

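View pics/w4.png

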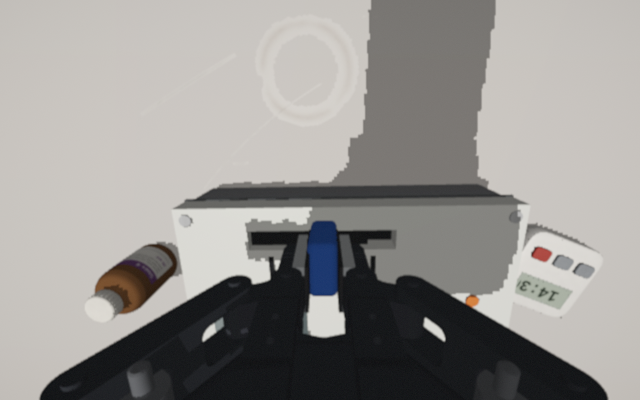

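View pics/top4.png

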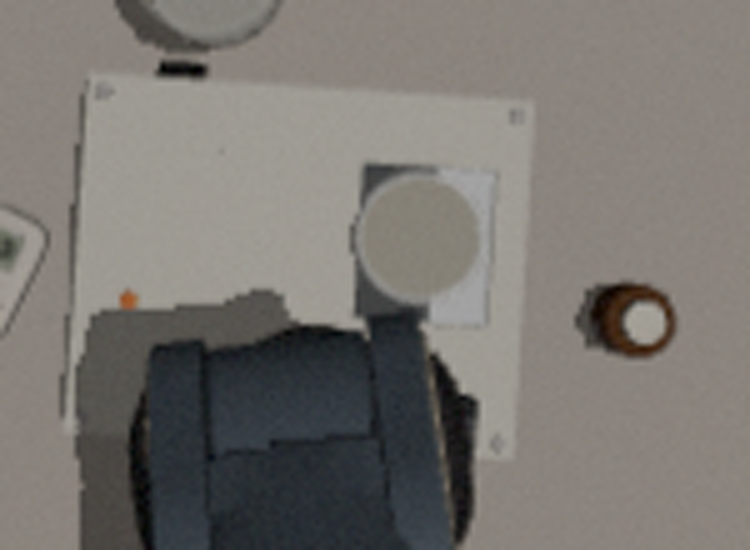

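Run:
```python
from plant import r
print(r.hand_in()); s=r.observe();print(s["tool_pos"],s["force"],s["grip_width"],s["clock"])
```

```text
the job is handed in; nothing more can be done
None
the job is handed in; nothing more can be done
```

I pinched the blue tab and slid it to the fully open end stop. The force jumped from about 12 N to between 19 and 23 N as motion stopped, about 60 mm from closed. I held it there for roughly half a second, eased it back in small steps, and handed in at about 7.7 s while still gripping it.

**Half-open position:** my last checks put the travel at about 31.6 mm, inside the 25–35 mm band. In the wrist view the tab (column 322) sat midway between the two black lines (columns 271 and 373). The arm's reading suggests it is about 1.6 mm past exact half, which I left uncorrected. The fingers and arm hid the green line itself at the end, so I judged half open from the black lines and the arm position.

**Holding:** the spring force on the tool was about 9 N. The arm stood still for the 0.35 s I watched before handing in. The hand-in gives no verdict or final state, so I could not check the second after it.

**Other objects:** the dish, small bottle, beaker and timer looked unmoved in the last pictures. I checked them by eye only and did not measure them again. The gripper picked up about a 2° tilt under load, and the grip width stayed at about 13 mm throughout.

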